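Index the packing turntable to its next station

TASK

The packing turntable is locked by a spring-loaded index pin. Draw the pin up by its knob, turn the table counter-clockwise seen from above (the way its arrow points) with the knob, feel for the next hole, hidden beneath the table, and let the pin drop fully home in it. Do not force the pin sideways, keep the carton standing in the middle of the table, and leave the other things alone.

Things in the scene. Friction and masses are not known exactly. Their poses are not given: they have to be found in the camera images.
- knob (a point): centre (half-way up) of the black fluted round knob, 28 mm diameter, 30 mm tall, near the table's rim; 73 mm above the bench while the pin is home. It stands on a 20 mm wide collar (top at 56 mm) and travels with the table on a circle of 113 mm radius round table_centre; its x axis points away from there. Pull it up to draw the pin; it cannot revolve. Free all round down to the table (42 mm)
- table_centre (a point): centre of the turntable's top, on its vertical axis: aluminium disc, 280 mm diameter, with a black rubber pad (152 mm diameter); this point is on the pad's top, 44 mm above the bench. The base is bolted down
- turntable (a joint): angle of the table, rad: 0 with the pin in the middle of its present hole, growing counter-clockwise seen from above, stops at -0.1 and 1.45. It turns against a steady light friction and stays where it is left. The next hole lies anywhere from 0.68 to 1.10; it cannot be seen and differs every time
- plunger (a joint): how far the pin is drawn up, m: 0 = fully home in a hole, about 0.0135 = tip resting on the hidden plate beneath the table (clear of the holes above that), 0.018 = upper stop. A damped spring drives it home with 5 N at 0 and 8.5 N at 0.018; let go over a hole it drops in about 0.1 s
- index_pin: the steel pin under the knob, 10 mm diameter, round tip, hidden beneath the table. Holes are 14 mm wide along the circle: 2 mm play each way. With the knob let go the pin rides on the plate, and when it is pushed slowly (30 mm/s or less) over the next hole it drops in and locks the table. More than 25 N of contact force on the pin is forcing it
- carton_centre (a point): centre (half-way up) of the small brown carton, 70 x 100 x 60 mm, standing loose in the middle of the turntable; its top is 104 mm above the bench
- white_box: white cardboard box lying on the bench, 70 x 120 x 46 mm, origin at the centre of its underside; leave alone
- staple_box: small red box, 50 x 85 x 30 mm, origin at the centre of its underside; leave alone
- tape_measure: yellow tape measure standing on the bench, 38 x 72 x 68 mm, origin at the centre of its underside; leave alone
There are look-alikes about, which are no part of the job. What is shaped like the part that bears carton_centre but turquoise is not meant.

How it is judged:
On the way, in this order (a step that is already met when the one before it is completed fails the run):
1. the pin is drawn clear of its hole (value of joint plunger above 0.0125 m and value of joint turntable below 0.15 rad), for 0.1 s.
2. the table is turned on, away from its old hole (value of joint turntable above 0.3 rad), for 0.1 s.
At the end, for the whole second after the job is handed in: The pin is home in the next hole (drawn less than 3 mm, table turned 0.6 to 1.2 rad and still), and the carton stands upright on the table, its centre within 30 mm of the table's axis, at rest (value of joint plunger below 0.003 m and value of joint turntable between 0.6 and 1.2 rad and velocity of joint turntable between -0.05 and 0.05 rad/s and horizontal distance between carton_centre and table_centre below 0.03 m and angle between carton_centre's own z axis and vertical below 0.1 rad and linear speed of carton below 0.02 m/s); the robot touches nothing.
It fails at once if the pin is forced: more than 25 N between the pin and the plate beneath the table (contact force between index_pin and anything else above 25 N).
It fails at once if the carton is pushed off the middle (35 mm) or tipped (horizontal distance between carton_centre and table_centre above 0.035 m or angle between carton_centre's own z axis and vertical above 0.3 rad).
It fails at once if a bystander is moved more than 15 mm (distance of any of white_box, staple_box, tape_measure from where it was at the start of the episode above 0.015 m).
It also fails if it takes over 48 s, if anything falls off the work surface, if the arm or the gripper's body presses on something with over 40 N, if the wrist force passes 120 N, or if a joint passes its speed limit or range.

ROBOT

A 7-joint arm with a two-finger parallel gripper is mounted at the origin on the work surface; the furniture and walls round the work are solid. World frame = base frame: x ahead of the robot, y to its left, z up, the work surface at z = 0. Lengths are in m, angles in rad, forces in N, time in s.
With the tool pointing down it reaches from about 0.35 to 0.9 m from the base axis. Payload 7.2 kg.
Tool frame: the origin (TCP) lies on the centre line of the jaws, within the pads' length; the fingertips stand 22 mm ahead of it and the grasp point (between the pads) lies 3 mm ahead of it; y points along the fingers, z is the direction in which the jaws open and shut, and the axes are right-handed (so a half turn about y gives the same grasp; the last joint's range is limited). The gripper opens to 85 mm and grips with 20 to 120 N. Pads are 22 mm wide; open, the fingers measure 114 mm over their backs; the gripper's body (76 mm by 85 mm) begins 54 mm behind the grasp point. The pads swing forward as they close: fully open they stand 13 mm farther back than shut.
Start: joints at [1.116, 0.411, -0.013, 1.596, 0.006, 1.134, -0.082], TCP at [0.236, -0.579, 0.217] pointing down, gripper open.
Joint ranges: [-2.95, 2.95], [-0.29, 1.99], [-1.47, 1.44], [0.14, 2.54], [-1.03, 4.17], [0.13, 1.85], [-2.86, 2.86]. Speed limits (rad/s): [2.39, 2.39, 3.01, 3.01, 3.14, 3.14, 3.14].

INTERFACE

Orientations are given as a 3x3 rotation matrix whose columns are the frame's x, y, z axes.
In Python, from plant import * gives the robot as it stands.
- The arm moves only by the shell command python3 -m crank 'ROWS' [OPENING] [FORCE]. ROWS is JSON, a list of rows, each a list of 4 numbers: the shift along the tool's x, y, z in mm, then the turn about the tool's y in rad. In form: [[tx, ty, tz, twist], ...]. A call has 1 to 12 rows; each row shifts and turns the pose as measured when the row begins, along the tool's axes as they then stand; what a row does not reach is not made up. A row lasts 1/10 s, in which the tool goes at most 50 mm and 8.59 degrees, less where a joint would pass 70% of its speed; a pose out of reach is approached as far as the arm can. A call is refused whole if a number of a shift passes 50 or a number of a turn 0.15, either way. A call with a gripper value outside its range is refused whole. OPENING is the closure, from 0 (fully open) to 1 (shut), set as the call begins (- or left out, the last holds). The fingers move at their own pace and stop on an object; FORCE is the grip in N (left out, the last holds). Time passes only in rows, so rows that do not move let the fingers close. It gives the time, the measured TCP pose, the force and the opening at its end, in the units of the state.
- read_state(): the state, without advancing time (a new reading comes with each control period).
- camera(name): name is "side" or "top"; returns (picture, depth): 420x560x3 uint8, red, green, blue; 420x560 float32, m along the optical axis (not along the pixel's ray), 0 where there is no reading.
- get_calibration(name): a dict with "fx", "fy", "cx", "cy" (pixels), "extrinsics" (4x4, takes a point from world to camera coordinates). Camera axes: x right, y down, z forward; pixel columns grow to the right and rows downward; lengths in m; the calibration is good to about 2 mm. A picture is of the moment at which its call begins. get_calibration takes no time and is no camera call.
- close_job(): hands the job in, once; it reports no verdict.
The state is a dict: "t": time; "qpos": joint angles; "joint_vel": joint speeds; "effort": joint torques, N m; "tool_pos": TCP position; "tool_rot": TCP orientation; "wrist_force": force on the tool from outside, world axes, zero at the start; "torque": the same for the moment, N m; "width": opening from 0.0 (shut) to 1.0 (fully open).
Only numpy, scipy, OpenCV 4.12 (cv2) and the standard library are available. Lean on these libraries where they do the work, as an engineer would, in place of code of your own. Each camera call takes 0.05 s, during which the arm holds its last target. There are 200 camera calls.

## Working session

There is one attempt and no reset: what is moved stays moved. The work goes in short steps, Python scripts to look and compute and a shell command to move; the robot and the scene stay as the last step left them, time stands still between calls to the robot, and variables do not carry over. Pictures are saved under pics/ and viewed, about 8 in all and at most 12, crops included, and the job is handed in when it is done.

```bash
mkdir -p pics; cat > h.py <<'E'
from plant import *
import numpy as np, cv2
def ray(cal,u,v,z):
    E=np.array(cal["extrinsics"]);R=E[:3,:3];t=E[:3,3]
    c=-R.T@t; d=R.T@np.array([(u-cal["cx"])/cal["fx"],(v-cal["cy"])/cal["fy"],1])
    return c+d*(z-c[2])/d[2]
def proj(cal,p):
    E=np.array(cal["extrinsics"]);q=E[:3,:3]@np.array(p)+E[:3,3]
    return cal["fx"]*q[0]/q[2]+cal["cx"],cal["fy"]*q[1]/q[2]+cal["cy"]
def snap(n,f):
    im,d=camera(n); cv2.imwrite(f"pics/{f}.png",im[:,:,::-1]); np.save(f"pics/{f}.npy",d); return im,d
E
python3 - <<'E'
from h import *
a,_=snap("top","top0");b,_=snap("side","side0")
for n in("top","side"):
    c=get_calibration(n);E=np.array(c["extrinsics"]);print(n,c["fx"],-E[:3,:3].T@E[:3,3],E[:3,:3].round(2).tolist())
s=read_state();print(s["t"],s["tool_pos"],np.round(s["tool_rot"],3).tolist(),s["width"])
E
```

```text
top 429.9733909028013 [0.28248232 0.04545138 1.10217982] [[-0.13, -0.99, -0.0], [-0.97, 0.12, -0.2], [0.2, -0.02, -0.98]]
side 423.20220094749584 [-0.01390896  1.02683843  0.70062056] [[-0.88, -0.48, 0.01], [-0.24, 0.42, -0.88], [0.42, -0.77, -0.48]]
0.1 [ 0.23553607 -0.57842622  0.21583277] [[-0.926, -0.001, 0.377], [-0.377, 0.001, -0.926], [0.0, -1.0, -0.001]] 0.9978110918499392
```

View pics/top0.png

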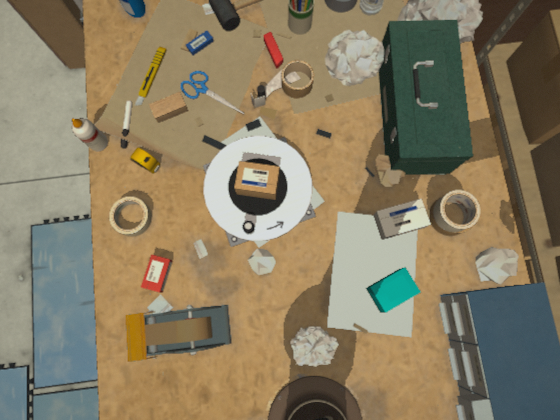

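View pics/side0.png

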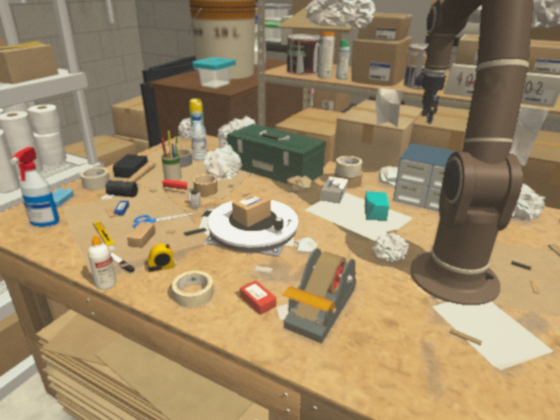

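The top view shows the disc at about (258,187), the knob at (249,226) on the robot side, and the carton at (257,180). The arm is out of view. In the side view the disc is at (252,222), and the way in from the robot is clear.

```bash
python3 - <<'E'
from h import *
im=cv2.imread("pics/top0.png");d=np.load("pics/top0.npy");c=get_calibration("top")
hsv=cv2.cvtColor(im,cv2.COLOR_BGR2HSV)
m=((hsv[...,2]>170)&(hsv[...,1]<50)).astype(np.uint8);m[:,:195]=0;m[:,320:]=0;m[:130]=0;m[245:]=0
m=cv2.morphologyEx(m,cv2.MORPH_OPEN,np.ones((5,5)))
cn=max(cv2.findContours(m,0,1)[0],key=cv2.contourArea);e=cv2.fitEllipse(cv2.convexHull(cn));print("disc",e)
T=ray(c,*e[0],.042);print("centre",T)
# pad
m=(hsv[...,2]<60).astype(np.uint8);m[:150]=0;m[240:]=0;m[:,:220]=0;m[:,300:]=0
for q in cv2.findContours(m,0,1)[0]:
    if cv2.contourArea(q)>20:
        (x,y),r=cv2.minEnclosingCircle(q);print("dark",x,y,r,ray(c,x,y,.044)[:2],ray(c,x,y,.088)[:2])
# heights
E=np.array(c["extrinsics"]);v,u=np.mgrid[0:420,0:560]
P=np.stack([(u-c["cx"])/c["fx"]*d,(v-c["cy"])/c["fy"]*d,d],-1);W=(P-E[:3,3])@E[:3,:3]
k=(W[...,2]>.078)&(d>0)&(abs(u-249)<15)&(abs(v-227)<14)
print("knob top",W[k].mean(0),k.sum(), (W[k].min(0)+W[k].max(0))/2)
k=(W[...,2]>.09)&(W[...,2]<.115)&(d>0)&(abs(u-257)<40)&(abs(v-185)<30)
print("carton",W[k].mean(0),k.sum(),cv2.minAreaRect(W[k][:,:2].astype(np.float32)))
cv2.imwrite("pics/crop0.png",cv2.resize(im[125:260,185:330],None,fx=5,fy=4.4,interpolation=2)[:590])
E
```

```text
disc ((258.8102111816406, 186.96798706054688), (108.58679962158203, 117.80352783203125), 133.92185974121094)
centre [0.58643127 0.06214666 0.042     ]
dark 248.85714721679688 227.14285278320312 5.200184345245361 [0.48553498 0.09894598] [0.47709188 0.09672163]
dark 257.4213562011719 186.85955810546875 28.721452713012695 [0.58659052 0.06559639] [0.57394545 0.06475875]
dark 261.5 162.0 13.647443771362305 [0.65131498 0.04745637] [0.63597861 0.047373  ]
knob top [0.47890032 0.09741015 0.08769127] 111 [0.47935196 0.09741821 0.08540979]
carton [0.59185198 0.06282149 0.10390498] 1199 ((0.5936349630355835, 0.06280486285686493), (0.10001293569803238, 0.07117720693349838), 74.11553192138672)
```

View pics/crop0.png

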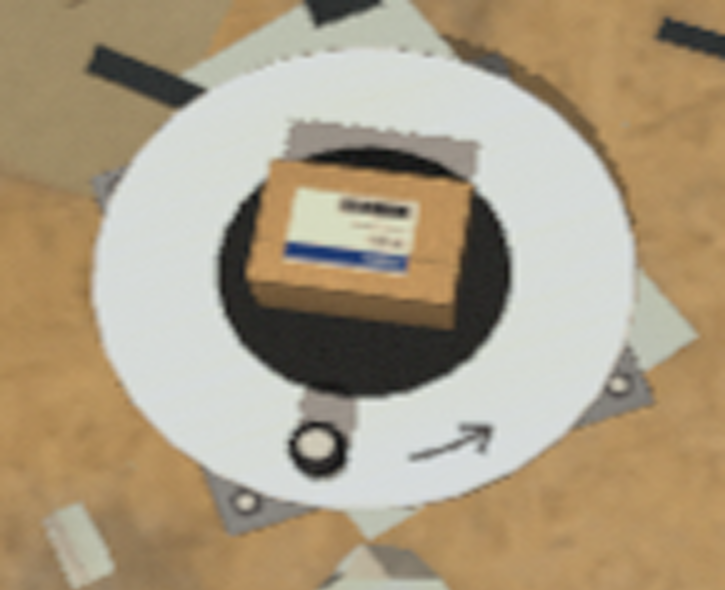

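```bash
cat > go.py <<'E'
# delta to target, in tool axes: python3 go.py x y z tangent_angle_deg
import sys; from h import *
x,y,z,a=map(float,sys.argv[1:]);s=read_state();R=np.array(s["tool_rot"]);p=np.array(s["tool_pos"])
cur=np.degrees(np.arctan2(R[1,2],R[0,2])); da=(a-cur+90)%180-90
print("t",s["t"],"p",p.round(4),"ang",cur.round(1),"twist",(-np.radians(da)).round(3),"d_tool mm",(R.T@(np.array([x,y,z])-p)*1e3).round(1),
 "d in turned",end=" ")
print("F",np.round(s["wrist_force"],1),"w",round(s["width"],3),"tilt",R[2].round(3))
E
python3 -m crank '[[-33,0,-37,0],[-33,0,-37,0],[-33,0,-37,0],[-33,0,-37,0],[-33,0,-37,0],[-33,0,-37,0],[-33,0,-37,0],[-33,0,-37,0],[-33,0,-37,0],[-33,0,-37,0],[-33,0,-37,0],[-33,0,-37,0]]' 0; python3 go.py .479 .097 .2 72.4
```

```text
t: 1.3
tool_pos: [0.4328, -0.016, 0.212]
tool_rot: [[-0.931, -0.005, 0.365], [-0.365, 0.0, -0.931], [0.004, -1.0, -0.002]]
wrist_force: [1.1, -0.5, -0.1]
width: 0.999
t 1.3 p [ 0.4328 -0.016   0.212 ] ang -68.6 twist 0.681 d_tool mm [-84.3  11.9 -88.3] d in turned F [ 1.1 -0.5 -0.1] w 0.999 tilt [ 0.004 -1.    -0.002]
```

```bash
python3 -m crank '[[-30,5,-31,0],[-30,5,-31,0],[-24,5,-26,0],[0,0,0,0.14],[0,0,0,0.14],[0,0,0,0.14],[0,0,0,0.14],[0,0,0,0.12],[0,0,0,0]]' >/dev/null; python3 go.py .479 .097 .12 72.4
python3 - <<'E'
from h import *
snap("top","t1");im,_=snap("side","s1");c=get_calibration("side")
u,v=map(int,proj(c,(.5,.09,.12)));x=im[max(v-70,0):v+70,u-90:u+90];cv2.imwrite("pics/s1c.png",cv2.resize(x,None,fx=4,fy=4,interpolation=2)[:,:,::-1]);print(u,v)
c=get_calibration("top");print([proj(c,p) for p in((.479,.097,.088),)])
E
```

```text
t 2.2 p [0.4788 0.1111 0.194 ] ang -108.3 twist -0.013 d_tool mm [-5.3 73.9 13.4] d in turned F [-0.  -0.2  0.7] w 0.998 tilt [ 0.009 -1.    -0.001]
274 206
[(np.float64(248.65298888670426), np.float64(226.38119676140863))]
```

View pics/s1c.png

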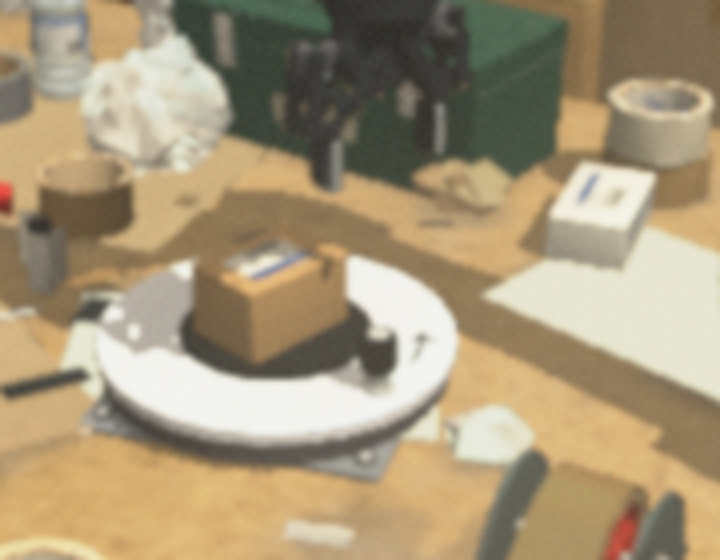

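The side crop shows the open gripper above the table. The knob is at crop (378,350), which is full-picture (278,223), and the carton is clear of the fingers.

```bash
python3 -c "
from h import *
print(proj(get_calibration('side'),(.479,.097,.073)))"
python3 -m crank '[[-5,15,13,0],[0,25,0,0],[0,30,0,0],[0,0,0,0]]' >/dev/null; python3 go.py .479 .097 .079 72.4
```

```text
(np.float64(279.51148414205807), np.float64(223.8327060754438))
t 2.7 p [0.48   0.0969 0.1231] ang -107.2 twist 0.006 d_tool mm [ 0.7 44.1  0.3] d in turned F [-0.4 -0.3  0.1] w 0.997 tilt [ 0.006 -1.    -0.002]
```

```bash
python3 -m crank '[[0,22,0,0],[0,22,0,0],[0,0,0,0]]' 0.45 20 >/dev/null; python3 go.py .479 .097 .079 72.4;  python3 -m crank '[[0,0,0,0],[0,0,0,0],[0,0,0,0],[0,0,0,0]]' 1 20 >/dev/null; python3 go.py .479 .097 .079 72.4
```

```text
t 3.0 p [0.4816 0.0976 0.0809] ang -106.9 twist 0.013 d_tool mm [2.3 1.9 1.3] d in turned F [0.1 0.3 0.6] w 0.551 tilt [ 0.004 -1.    -0.004]
t 3.4 p [0.4842 0.0983 0.0858] ang -106.7 twist 0.015 d_tool mm [4.6 6.7 2.8] d in turned F [-0.8 -0.4  0. ] w -0.0 tilt [-0.001 -1.    -0.006]
```

```bash
python3 - <<'E'
from h import *
im,_=snap("side","s2");c=get_calibration("side")
u,v=280,210;x=im[v-40:v+40,u-53:u+53]
t,_=snap("top","t2");y=t[175:255,196:302]
cv2.imwrite("pics/c2.png",np.vstack([cv2.resize(q,None,fx=5,fy=3.7,interpolation=2) for q in(x,y)])[:,:,::-1])
s=read_state();print(s["tool_pos"],s["width"])
E
```

```text
[0.48409899 0.09832695 0.08551186] -0.005328551280364569
```

View pics/c2.png

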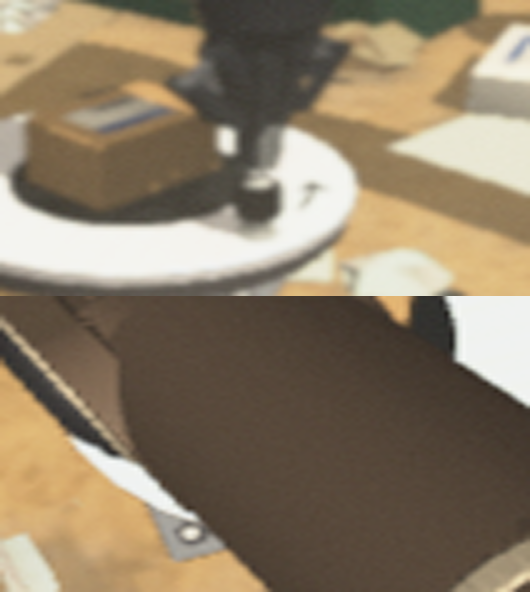

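The fingers are shut and appear to end right above the knob's white top. The tips are near (279,215) and the knob is at (278.6,222.7), where it was before.

```bash
python3 - <<'E'
from h import *
c=get_calibration('side')
for z in(.0635,.075,.088,.1):print(z,proj(c,(.484,.0983,z)),proj(c,(.479,.097,z)))
d0=np.load("pics/s1.npy");d=np.load("pics/s2.npy")
E=np.array(c["extrinsics"])
for v in range(196,232,2):
    r=[]
    for u in(276,279,282):
        z=d[v,u];P=np.array([(u-c["cx"])/c["fx"]*z,(v-c["cy"])/c["fy"]*z,z]);r.append(((P-E[:3,3])@E[:3,:3]).round(3).tolist())
    print(v,r)
E
```

```text
0.0635 (np.float64(277.7323063755042), np.float64(226.39587057237702)) (np.float64(279.45691615965256), np.float64(226.64273172990704))
0.075 (np.float64(277.7905201375696), np.float64(222.9934758572005)) (np.float64(279.5230243799192), np.float64(223.2384315023542))
0.088 (np.float64(277.85696726627873), np.float64(219.10986910275838)) (np.float64(279.5984831568528), np.float64(219.3526162368708))
0.1 (np.float64(277.91891493829985), np.float64(215.489240158259)) (np.float64(279.668832879361), np.float64(215.72989616700792))
196 [[0.484, 0.112, 0.169], [0.471, 0.117, 0.174], [0.467, 0.108, 0.171]]
198 [[0.491, 0.099, 0.155], [0.473, 0.114, 0.166], [0.473, 0.097, 0.159]]
200 [[0.484, 0.111, 0.156], [0.476, 0.108, 0.157], [0.474, 0.095, 0.151]]
202 [[0.479, 0.12, 0.155], [0.474, 0.111, 0.152], [0.47, 0.101, 0.149]]
204 [[0.479, 0.12, 0.149], [0.474, 0.111, 0.146], [0.472, 0.097, 0.14]]
206 [[0.485, 0.109, 0.136], [0.478, 0.105, 0.136], [0.471, 0.099, 0.135]]
208 [[0.483, 0.112, 0.131], [0.478, 0.104, 0.129], [0.471, 0.099, 0.129]]
210 [[0.486, 0.108, 0.122], [0.477, 0.105, 0.123], [0.472, 0.097, 0.12]]
212 [[0.486, 0.106, 0.114], [0.478, 0.104, 0.116], [0.472, 0.096, 0.114]]
214 [[0.485, 0.108, 0.11], [0.478, 0.104, 0.109], [0.472, 0.095, 0.107]]
216 [[0.535, 0.017, 0.043], [0.478, 0.103, 0.102], [0.518, 0.007, 0.043]]
218 [[0.489, 0.101, 0.092], [0.481, 0.097, 0.092], [0.476, 0.089, 0.089]]
220 [[0.485, 0.108, 0.09], [0.477, 0.104, 0.09], [0.469, 0.101, 0.091]]
222 [[0.484, 0.108, 0.083], [0.473, 0.111, 0.088], [0.468, 0.102, 0.085]]
224 [[0.484, 0.109, 0.077], [0.475, 0.108, 0.079], [0.47, 0.099, 0.076]]
226 [[0.484, 0.11, 0.071], [0.476, 0.105, 0.071], [0.467, 0.104, 0.073]]
228 [[0.483, 0.11, 0.065], [0.475, 0.108, 0.066], [0.468, 0.102, 0.065]]
230 [[0.484, 0.108, 0.056], [0.477, 0.102, 0.055], [0.475, 0.088, 0.048]]
```

```bash
python3 - <<'E'
from h import *
c=get_calibration('side');E=np.array(c["extrinsics"]);v,u=np.mgrid[0:420,0:560]
for f,z0 in(("s1",.09),("s2",.089)):
    d=np.load(f"pics/{f}.npy")
    P=np.stack([(u-c["cx"])/c["fx"]*d,(v-c["cy"])/c["fy"]*d,d],-1);W=(P-E[:3,3])@E[:3,:3]
    m=(d>0)&(W[...,2]>z0)&(abs(W[...,0]-.48)<.05)&(abs(W[...,1]-.1)<.09)
    zs=np.sort(W[m][:,2]);print(f,m.sum(),zs[[0,3,10,20,40]].round(3))
    for lo in np.arange(z0,.25,.01):
        k=m&(W[...,2]>=lo)&(W[...,2]<lo+.01)
        if k.sum():print(round(lo,3),k.sum(),W[k].mean(0).round(3),W[k].min(0).round(3)[:2],W[k].max(0).round(3)[:2])
s=read_state();print(s["tool_pos"],s["t"],s["qpos"],s["effort"])
E
```

```text
s1 5134 [0.09  0.09  0.091 0.223 0.23 ]
0.09 20 [0.48  0.099 0.091] [0.47  0.088] [0.491 0.109]
0.22 20 [0.474 0.108 0.227] [0.451 0.064] [0.498 0.161]
0.23 54 [0.474 0.113 0.235] [0.451 0.056] [0.499 0.165]
0.24 54 [0.475 0.112 0.245] [0.453 0.056] [0.499 0.165]
s2 4443 [0.089 0.09  0.09  0.091 0.111]
0.089 31 [0.481 0.099 0.091] [0.469 0.088] [0.493 0.112]
0.099 6 [0.477 0.101 0.105] [0.472 0.095] [0.485 0.105]
0.109 31 [0.478 0.104 0.114] [0.47  0.092] [0.494 0.112]
0.119 30 [0.479 0.105 0.125] [0.47  0.091] [0.492 0.113]
0.129 31 [0.479 0.105 0.134] [0.469 0.091] [0.492 0.112]
0.139 25 [0.474 0.103 0.145] [0.466 0.076] [0.482 0.124]
0.149 66 [0.477 0.103 0.154] [0.461 0.064] [0.502 0.135]
0.159 76 [0.476 0.102 0.164] [0.459 0.057] [0.504 0.143]
0.169 89 [0.475 0.101 0.174] [0.457 0.048] [0.51  0.147]
0.179 92 [0.474 0.105 0.184] [0.455 0.041] [0.509 0.158]
0.189 132 [0.479 0.114 0.194] [0.453 0.043] [0.511 0.16 ]
0.199 99 [0.476 0.112 0.204] [0.459 0.052] [0.502 0.152]
0.209 82 [0.478 0.111 0.213] [0.46  0.059] [0.503 0.14 ]
0.219 36 [0.485 0.128 0.223] [0.468 0.114] [0.502 0.139]
0.229 73 [0.472 0.123 0.235] [0.444 0.085] [0.511 0.135]
0.239 95 [0.468 0.122 0.244] [0.444 0.088] [0.511 0.138]
0.249 94 [0.469 0.122 0.254] [0.445 0.088] [0.512 0.138]
[0.48409899 0.09832695 0.08551186] 3.5 [ 0.0368401   0.38667538 -0.40602115  2.02494377  0.20929602  0.7655938
 -2.35634463] [ 2.78591848e-02 -4.90587223e+01 -3.71775985e+00 -2.25723803e+01
 -1.59025588e-02  7.98527151e-03  2.04214436e-02]
```

The images put the tool about 40 mm higher than the reported TCP z: the shut tips are at z≈0.104 when 0.063 is expected. I'll trust the camera, and next compare finger and knob sideways.

```bash
python3 - <<'E'
from h import *
c=get_calibration('side');E=np.array(c["extrinsics"]);v,u=np.mgrid[0:420,0:560];d=np.load("pics/s2.npy")
P=np.stack([(u-c["cx"])/c["fx"]*d,(v-c["cy"])/c["fy"]*d,d],-1);W=(P-E[:3,3])@E[:3,:3]
m=(d>0)&(abs(W[...,0]-.48)<.03)&(abs(W[...,1]-.1)<.03)&(W[...,2]>.06)
for r in range(204,232,1):
    q=np.where(m[r])[0]
    if len(q):print(r,q.min(),q.max(),q.mean().round(1),"depth",d[r,q].min().round(4),np.median(d[r,q]).round(4))
E=E;print("expected depth TCP-col z=.12, knob",(E[:3,:3]@[.484,.0983,.12]+E[:3,3])[2],(E[:3,:3]@[.479,.097,.08]+E[:3,3])[2])
E
```

```text
204 276 283 279.5 depth 1.1707 1.1801
205 274 283 278.5 depth 1.1682 1.1861
206 274 283 278.5 depth 1.1822 1.1878
207 274 283 278.5 depth 1.1862 1.1895
208 274 283 278.5 depth 1.1846 1.1913
209 274 283 278.5 depth 1.1868 1.193
210 274 283 278.5 depth 1.1905 1.1946
211 274 283 278.5 depth 1.1884 1.1964
212 274 283 278.5 depth 1.1917 1.1994
213 275 282 278.5 depth 1.1938 1.1994
214 276 282 279.0 depth 1.1941 1.1981
215 277 281 279.0 depth 1.1968 1.2049
216 279 279 279.0 depth 1.2058 1.2058
217 276 281 278.5 depth 1.2179 1.2233
218 275 282 278.5 depth 1.2164 1.2191
219 274 283 278.5 depth 1.2085 1.2149
220 274 283 278.5 depth 1.2045 1.2109
221 274 283 278.5 depth 1.2035 1.2082
222 274 283 278.5 depth 1.2046 1.2093
223 274 283 278.5 depth 1.2039 1.211
224 274 283 278.5 depth 1.2078 1.2137
225 274 283 278.5 depth 1.2124 1.2161
226 274 283 278.5 depth 1.2098 1.2154
227 274 283 278.5 depth 1.2098 1.2149
228 275 282 278.5 depth 1.2135 1.2181
229 276 281 278.5 depth 1.2142 1.2187
expected depth TCP-col z=.12, knob 1.2029885793441384 1.221254814233989
```

```bash
python3 -m crank '[[0,0,0,0],[0,0,0,0],[0,0,0,0]]' 0.35 20 >/dev/null; python3 go.py .484 .098 .042 72.4;  python3 -m crank '[[0,15,0,0],[0,15,0,0],[0,13,0,0]]' >/dev/null; python3 go.py .484 .098 .042 72.4
```

```text
t 3.8 p [0.4842 0.0983 0.0859] ang -106.7 twist 0.015 d_tool mm [ 0.1 43.9  0.6] d in turned F [-0.1 -0.6  0.3] w 0.507 tilt [-0.001 -1.    -0.006]
t 4.1 p [0.4861 0.0989 0.0434] ang -106.8 twist 0.015 d_tool mm [1.7 1.4 1.4] d in turned F [-0.  -0.3  0.2] w 0.651 tilt [-0.005 -1.    -0.008]
```

```bash
python3 - <<'E'
from h import *
im,_=snap("side","s3")
x=im[170:250,227:333]
cv2.imwrite("pics/c3.png",cv2.resize(x,None,fx=7,fy=7,interpolation=2)[:,:,::-1])
E
```

```text
(no output)
```

View pics/c3.png

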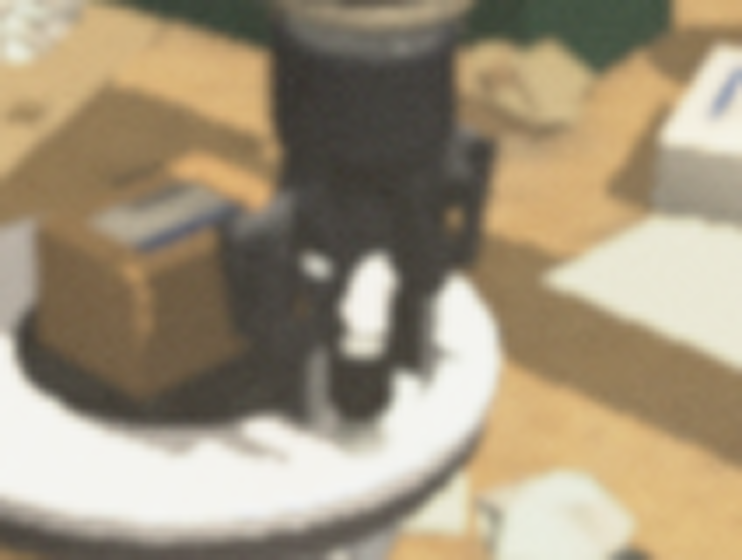

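The fingers now straddle the knob: left pad at crop (320,380), right pad at (415,350), knob at (360,385). The carton is clear. Now grip.

```bash
python3 -m crank '[[2,0,0,0],[0,0,0,0],[0,0,0,0],[0,0,0,0]]' 1 25 >/dev/null; python3 go.py .484 .098 .058 72.4
```

```text
t 4.55 p [0.4821 0.0993 0.0411] ang -106.7 twist 0.016 d_tool mm [ -2.2 -16.9   0.6] d in turned F [ 1.6  0.8 -6.1] w 0.321 tilt [-0.    -1.    -0.006]
```

```bash
python3 -m crank '[[0,-5,0,0],[0,-5,0,0],[0,0,0,0]]' - 40 >/dev/null; python3 go.py .484 .098 .058 72.4;python3 -m crank '[[0,-3,0,0],[0,0,0,0]]'  >/dev/null; python3 go.py .484 .098 .058 72.4
```

```text
t 4.85 p [0.482  0.0993 0.0516] ang -106.7 twist 0.016 d_tool mm [-2.3 -6.4  0.6] d in turned F [ 2.   0.3 -7.5] w 0.32 tilt [-0.    -1.    -0.007]
t 5.05 p [0.482  0.0993 0.0549] ang -106.7 twist 0.016 d_tool mm [-2.3 -3.1  0.6] d in turned F [ 2.7  1.2 -8.1] w 0.317 tilt [-0.    -1.    -0.007]
```

```bash
python3 -m crank '[[0,-1.2,0,0],[0,0,0,0]]'  >/dev/null; python3 go.py .484 .098 .058 72.4
python3 - <<'E'
import numpy as np
# arc step in tool axes; centre (.586,.063)+reading bias
E
```

```text
t 5.25 p [0.482  0.0993 0.0562] ang -106.7 twist 0.016 d_tool mm [-2.2 -1.8  0.6] d in turned F [  1.9   0.7 -10.2] w 0.317 tilt [-0.    -1.    -0.007]
```

```bash
cat > arc.py <<'E'
# reading-based table angle, radial error, orientation error
from h import *
C=np.array([.5897,.0651]);s=read_state();p=np.array(s["tool_pos"]);R=np.array(s["tool_rot"]);r=p[:2]-C
th=np.arctan2(r[1],r[0])%(2*np.pi); q=th-np.radians(162.4)
o=(np.arctan2(R[1,2],R[0,2])+np.radians(106.7)+np.pi)%(2*np.pi)-np.pi
f=R.T@np.array(s["wrist_force"])
print("t",s["t"],"q",q.round(3),"ori",o.round(3),"rad err mm",((np.hypot(*r)-.113)*1e3).round(1),"z",p[2].round(4),"Ftool",f.round(1),"w",round(s["width"],3),"Mz",np.round(s["torque"],2))
E
python3 arc.py
python3 -m crank '[[0,1,2,-0.018],[-0.1,0,4,-0.035],[0,0,0,0]]'  >/dev/null; python3 arc.py
```

```text
t 5.25 q -0.0 ori 0.0 rad err mm -0.1 z 0.0562 Ftool [-1.6 10.2 -1.1] w 0.317 Mz [ 0.08 -0.38  0.03]
t 5.55 q 0.059 ori 0.056 rad err mm -0.1 z 0.0549 Ftool [-0.9  8.2  0.6] w 0.314 Mz [-0.39 -0.33  0.2 ]
```

```bash
python3 -m crank '[[-0.2,0,6,-0.053],[-0.3,0,8,-0.07],[-0.3,0,8,-0.07],[-0.3,0,8,-0.07],[-0.3,0,8,-0.07],[-0.2,0,5,-0.044],[0,0,0,0]]'  >/dev/null; python3 arc.py
```

```text
t 6.25 q 0.448 ori 0.441 rad err mm -0.3 z 0.0549 Ftool [-1.8  6.9  1.2] w 0.317 Mz [-0.41 -0.4   0.16]
```

```bash
python3 -m crank '[[-0.2,0,6,-0.053],[-0.2,0,5,-0.044],[0,0,0,0]]'  >/dev/null; python3 arc.py; python3 -m crank '[[0,2,0,0],[0,0,0,0],[0,0,0,0],[0,0,0,0]]' 0.6 20 >/dev/null; python3 arc.py;  python3 -m crank '[[0,5,0,0],[0,4,0,0]]' >/dev/null; python3 arc.py
```

```text
t 6.55 q 0.541 ori 0.536 rad err mm -0.4 z 0.0549 Ftool [-1.7  7.2  2.6] w 0.313 Mz [-0.66 -0.46  0.07]
t 6.95 q 0.529 ori 0.532 rad err mm -1.8 z 0.0542 Ftool [-0.3  0.4 -0.3] w 0.399 Mz [-0.04  0.05 -0.03]
t 7.15 q 0.526 ori 0.532 rad err mm -2.5 z 0.0455 Ftool [ 0.2 -0.5  0.5] w 0.402 Mz [-0.05  0.01  0.01]
```

```bash
python3 -m crank '[[0.5,0,2.5,-0.02],[0.3,0,2.5,-0.02],[0.3,0,2.5,-0.022],[0.3,0,2.5,-0.022],[0.2,0,2.5,-0.022],[0,0,2.5,-0.022]]' >/dev/null; python3 arc.py;  python3 -m crank '[[0.2,0,2,-0.018],[0.2,0,2,-0.018]]'; python3 arc.py
```

```text
t 7.75 q 0.605 ori 0.676 rad err mm -2.6 z 0.0446 Ftool [ 0.9  0.3 -7.1] w 0.401 Mz [1.26 0.34 0.02]
t: 7.95
tool_pos: [0.4849, 0.0322, 0.0446]
tool_rot: [[-0.91, 0.004, 0.414], [-0.414, 0.021, -0.91], [-0.013, -1.0, -0.017]]
wrist_force: [-1.9, 6.4, -0.7]
width: 0.401
t 7.95 q 0.612 ori 0.718 rad err mm -3.2 z 0.0446 Ftool [-0.9  0.8 -6.6] w 0.401 Mz [ 1.3   0.2  -0.05]
```

```bash
python3 -m crank '[[0.8,0,3.2,0],[0.8,0,3.2,0],[0.8,0,3.2,0]]' >/dev/null; python3 arc.py;  python3 -m crank '[[0.6,0,3.2,0],[0.6,0,3.2,0],[0.6,0,3.2,0]]'>/dev/null; python3 arc.py
```

```text
t 8.25 q 0.652 ori 0.727 rad err mm -2.7 z 0.0443 Ftool [-1.7  1.5 -6.5] w 0.405 Mz [ 1.21  0.19 -0.06]
t 8.55 q 0.726 ori 0.732 rad err mm -1.3 z 0.0438 Ftool [ 0.4 -0.5 -1.8] w 0.4 Mz [0.16 0.09 0.02]
```

```bash
python3 -m crank '[[0.2,0,2.5,-0.02],[0.2,0,2.5,-0.02]]' >/dev/null; python3 arc.py;  python3 -m crank '[[0.2,0,2.5,-0.02],[0.2,0,2.5,-0.02]]'>/dev/null; python3 arc.py
```

```text
t 8.75 q 0.761 ori 0.775 rad err mm -1.5 z 0.0438 Ftool [ -2.9   0.6 -13.6] w 0.398 Mz [ 2.78  0.87 -0.04]
t 8.95 q 0.757 ori 0.823 rad err mm -2.4 z 0.0437 Ftool [ -2.3   0.1 -10.5] w 0.4 Mz [ 2.08  0.77 -0.05]
```

```bash
python3 -m crank '[[0.5,0,-2.5,0],[0,0,0,0],[0,0,0,0]]' 0.4 >/dev/null; python3 arc.py;  python3 -m crank '[[0,-15,0,0],[0,-30,0,0],[0,-40,0,0],[0,-40,0,0],[0,0,0,0]]'>/dev/null; python3 arc.py
python3 - <<'E'
from h import *
im,d=snap("side","s4")
c=get_calibration('side');E=np.array(c["extrinsics"]);v,u=np.mgrid[0:420,0:560]
P=np.stack([(u-c["cx"])/c["fx"]*d,(v-c["cy"])/c["fy"]*d,d],-1);W=(P-E[:3,3])@E[:3,:3]
r=np.hypot(W[...,0]-.586,W[...,1]-.063)
m=(d>0)&(r>.09)&(r<.135)&(W[...,2]>.06)&(W[...,2]<.12)&(W[...,0]<.58)
w=W[m];print(m.sum(),w.mean(0),w.min(0),w.max(0));print(np.histogram(w[:,2],np.arange(.06,.122,.004)))
print(np.where(m)[1].mean(),np.where(m)[0].mean())
cv2.imwrite("pics/c4.png",cv2.resize(im[160:250,220:320],None,fx=6,fy=6,interpolation=2)[:,:,::-1])
E
```

```text
t 9.25 q 0.746 ori 0.825 rad err mm -1.3 z 0.0438 Ftool [-0.7  0.1  0.5] w 0.601 Mz [-0.05 -0.04  0.  ]
t 9.75 q 0.808 ori 0.822 rad err mm 2.6 z 0.1722 Ftool [-0.1  0.1  0.9] w 0.603 Mz [-0.04  0.   -0.02]
104 [0.48314732 0.02447473 0.0801221 ] [0.47083128 0.00685453 0.06212502] [0.50023807 0.03489906 0.09365392]
(array([ 4, 11, 11, 14,  8, 10, 13, 29,  4,  0,  0,  0,  0,  0,  0]), array([0.06 , 0.064, 0.068, 0.072, 0.076, 0.08 , 0.084, 0.088, 0.092,
       0.096, 0.1  , 0.104, 0.108, 0.112, 0.116, 0.12 ]))
289.7980769230769 210.80769230769232
```

View pics/c4.png

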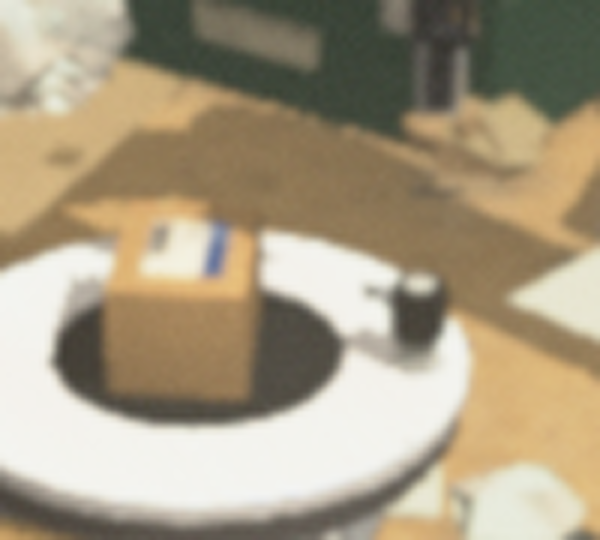

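The knob is at crop (418,312) with its top at z≈0.09, as when it was home at the start; riding on the plate it would be about 0.10. So the pin has dropped. The carton is upright mid-pad. I'll retreat and confirm from the top.

```bash
python3 -m crank '[[15,0,25,0],[22,0,39,0],[22,0,39,0],[22,0,39,0],[22,0,39,0],[15,0,25,0],[0,0,0,0]]'
python3 - <<'E'
from h import *
import time
C=np.array([.586,.063])
def W_(n,d):
    c=get_calibration(n);E=np.array(c["extrinsics"]);v,u=np.mgrid[0:420,0:560]
    P=np.stack([(u-c["cx"])/c["fx"]*d,(v-c["cy"])/c["fy"]*d,d],-1);return (P-E[:3,3])@E[:3,:3]
for k in range(2):
    im,d=snap("top",f"t5{k}");W=W_("top",d);r=np.hypot(W[...,0]-C[0],W[...,1]-C[1])
    m=(d>0)&(r>.09)&(r<.135)&(W[...,2]>.075)&(W[...,2]<.12)
    w=W[m];p=w.mean(0);print("knob",m.sum(),p.round(4),"top z",np.median(w[:,2]).round(4),"q",(np.arctan2(p[1]-C[1],p[0]-C[0])%6.2832-np.radians(162.4)).round(3),np.percentile(w[:,2],[10,90]))
    m=(d>0)&(r<.08)&(W[...,2]>.09)&(W[...,2]<.118);w=W[m]
    print("carton",m.sum(),cv2.minAreaRect(w[:,:2].astype(np.float32)),np.median(w[:,2]))
d0=np.load("pics/top0.npy");W=W_("top",d0);r=np.hypot(W[...,0]-C[0],W[...,1]-C[1]);m=(d0>0)&(r>.09)&(r<.135)&(W[...,2]>.075)&(W[...,2]<.12);print("initial top z",np.median(W[m][:,2]))
cv2.imwrite("pics/top5.png",im[:,:,::-1])
E
```

```text
t: 10.5
tool_pos: [0.4858, -0.2392, 0.1552]
tool_rot: [[-0.863, -0.011, 0.506], [-0.506, 0.033, -0.862], [-0.008, -0.999, -0.034]]
wrist_force: [-0.5, 0.8, -1.0]
width: 0.6
knob 115 [0.4841 0.0177 0.0871] top z 0.0876 q 0.726 [0.08304577 0.09039381]
carton 1204 ((0.5936468839645386, 0.06698929518461227), (0.07164797186851501, 0.10041291266679764), 25.815868377685547) 0.10417195136055792
knob 114 [0.4841 0.0176 0.0875] top z 0.0881 q 0.726 [0.0842441  0.09030167]
carton 1206 ((0.5935367941856384, 0.06701088696718216), (0.07153812795877457, 0.10029561817646027), 26.340078353881836) 0.10423503971662046
initial top z 0.08797503833981883
```

View pics/top5.png

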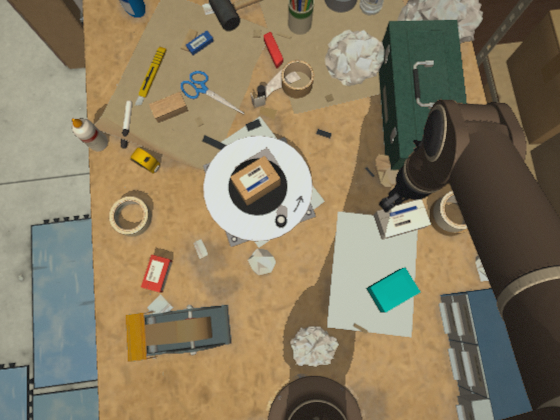

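The knob is at (281,221) with its top at 0.088 m, the same as when home at the start. The table has turned to about 0.73 rad. The carton is upright about 8 mm off the axis, the bystanders are where they were, and the arm is clear. Handing in.

```bash
python3 -c "
from plant import *
print(read_state()['t'],close_job())"
```

```text
the job is handed in; nothing more can be done
10.6 None
```

I drew the pin, turned the table counter-clockwise, and let the pin drop into the next hole. I handed the job in at 10.6 s; no verdict was reported. I gripped the knob and drew it about 17 mm. I turned the table to about 0.54 rad, released the knob, and pushed it gently until the pin dropped and the table locked.

**Final checks from the top camera, two readings that agreed:**
- **Pin:** the knob's top is at 0.088 m, the same as when it was home at the start.
- **Table:** turned to about 0.73 rad and still.
- **Carton:** upright, about 8 mm off the axis.
- **Bystanders:** judged by eye, they look unmoved in the picture.
- **Robot:** clear of everything, with the wrist force near zero.

**What disagreed or went wrong:**
- **Tool height:** the reported height was about 40 mm lower than the cameras showed, so my first grip closed on air above the knob. I worked from the camera heights after that.
- **Table angle:** while pushing, the tool readings suggested about 0.76 rad, against 0.73 from the camera. I took the camera value.
- **Push force:** the highest sideways force I read at the wrist was about 14 N. Force on the pin itself isn't measured, so I can't confirm directly that it stayed under 25 N.

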